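# Press a packed carton's flaps down in order, ready for taping

### The arm

A 6-joint arm with a two-finger parallel gripper is mounted at the origin on a cart in front of the work surface, level with it; the furniture and walls round the work are solid. World frame = base frame: x ahead of the robot, y to its left, z up, the work surface at z = 0. Lengths are in m, angles in rad, forces in N, time in s.
With the tool pointing down it reaches from about 0.375 to 0.975 m from the base axis. Payload 3.8 kg.
Tool frame: the origin (TCP) lies midway between the tips of the shut fingers; the grasp point (between the pads) lies 19 mm behind it; x points along the fingers, y is the direction in which the jaws open and shut, and the axes are right-handed (so a half turn about x gives the same grasp; the last joint's range is limited). The gripper opens to 88 mm and grips with 3 to 60 N. Pads are 18 mm wide; open, the fingers measure 123 mm over their backs; the gripper's body (75 mm by 187 mm) begins 45 mm behind the grasp point.
Start: joints at [1.306, 0.264, 1.604, -0, 1.274, -0.037], TCP at [0.152, 0.658, 0.205] pointing down, gripper open.
Joint ranges: [-2.63, 2.63], [-0.94, 2.18], [0.31, 2.57], [-1.31, 4.45], [0, 2.66], [-2.55, 2.55]. Speed limits (rad/s): [2.57, 2.57, 3.14, 3.14, 3.14, 3.14].

### API

Orientations are given as a rotation vector (axis times angle).
In Python, from cell import manip, inverse_kinematics, cams, order gives the robot as it stands. Calls block until the motion is done:
- manip.move_pose(position, orientation): joint-space move of the TCP to a pose.
- manip.move_linear(position, rate=0.15, rot=None): straight line of the TCP; rot=None keeps the orientation; rate is the mean speed in m/s.
- manip.set_joints(angles): joint-space move.
- manip.set_gripper(opening, force=None): finger opening in m; force is the grip in N (None keeps the last); returns when the fingers have stopped.
- manip.dwell(seconds).
- inverse_kinematics(position, orientation): joint angles nearest the present ones, or None.
- manip.state(): the state.
- cams.capture(name): name is "side" or "top" or "wrist"; returns a dict with "image" (420x560x3 uint8, blue, green, red), "z_map" (420x560 float32, m along the optical axis (not along the pixel's ray), 0 where there is no reading), "intrinsics" (3x3 intrinsics, pixels), "position" and "orientation" of the camera in the world; the wrist camera has in their place "T_tool_cam" (4x4, takes a point from camera to tool coordinates, whose origin is the TCP and whose axes are the tool frame's). Camera axes: x right, y down, z forward; pixel columns grow to the right and rows downward; lengths in m; the calibration is good to about 2 mm. A picture is of the moment at which its call begins: read the wrist's pose just before it.
A pose or a line that the arm cannot do raises manip.IKError and nothing moves.
- order.close_job(): hands the job in, once; it reports no verdict.
The state is a dict: "clock": time; "joint_pos": joint angles; "joint_velocities": joint speeds; "tau": joint torques, N m; "tool_pos": TCP position; "tcp_rot": TCP orientation; "contact_force": force on the tool from outside, world axes, zero at the start; "moment": the same for the moment, N m; "gripper_width": finger opening in m.
Only numpy, scipy, OpenCV 4.12 (cv2) and the standard library are available. Lean on these libraries where they do the work, as an engineer would, in place of code of your own. Each camera call takes 0.05 s, during which the arm holds its last target.

### The job

The order on the bench is packed: get its open carton ready for the tape gun by pressing the four top flaps down flat with the fingertips, first the two short flaps at the ends, and only then the two long flaps over them. Push each one gently so that the cardboard is not crushed, without lifting, tipping or shoving the carton, and leave what is packed inside and the other things on the bench where they are.

Things in the scene. Friction and masses are not known exactly. Their poses are not given: they have to be found in the camera images.
- carton: open, packed cardboard carton, outside 150 (its x) by 220 mm (its y), walls 4 mm, about 0.7 kg, loose. Flaps hinge along the walls' outer faces: short end flaps 105 mm, long side flaps 109.5 mm above its underside; shut, the long ones lie on the short ones (flaps block one another), top 113.5 mm high. Origin: centre of underside; z up, x from near to far long side, y to the left end
- flap_left (a joint): angle of the short flap on the carton's left (+y) end, rad: 0 lying flat (shut), about 1.57 standing straight up, up to 2.2 leaning outward; stiff crease: it stays at whatever angle it is left, swings with about 0.3 N at its free edge, and pressed past flat gives about a millimetre. The flap is 138 mm along its crease, 74 mm from crease to free edge, 4 mm thick
- flap_left_edge (a point): middle of the short flap on the carton's left (+y) end's free edge, on the face that is on top when shut (74 mm from the crease); it moves with the flap
- flap_left_crease (a point): middle of the short flap on the carton's left (+y) end's crease line, on the face that is on top when shut; the flap turns about this line (4 mm below this point when shut)
- flap_right (a joint): angle of the short flap on the carton's right (-y) end, rad: 0 lying flat (shut), about 1.57 standing straight up, up to 2.2 leaning outward; stiff crease: it stays at whatever angle it is left, swings with about 0.3 N at its free edge, and pressed past flat gives about a millimetre. The flap is 138 mm along its crease, 74 mm from crease to free edge, 4 mm thick
- flap_right_edge (a point): middle of the short flap on the carton's right (-y) end's free edge, on the face that is on top when shut (74 mm from the crease); it moves with the flap
- flap_right_crease (a point): middle of the short flap on the carton's right (-y) end's crease line, on the face that is on top when shut; the flap turns about this line (4 mm below this point when shut)
- flap_far (a joint): angle of the long flap on the carton's far (+x) side, rad: 0 lying flat (shut), about 1.57 standing straight up, up to 2.2 leaning outward; stiff crease: it stays at whatever angle it is left, swings with about 0.3 N at its free edge, and pressed past flat gives about a millimetre. The flap is 218 mm along its crease, 74 mm from crease to free edge, 4 mm thick
- flap_far_edge (a point): middle of the long flap on the carton's far (+x) side's free edge, on the face that is on top when shut (74 mm from the crease); it moves with the flap
- flap_far_crease (a point): middle of the long flap on the carton's far (+x) side's crease line, on the face that is on top when shut; the flap turns about this line (4 mm below this point when shut)
- flap_near (a joint): angle of the long flap on the carton's near (-x) side, rad: 0 lying flat (shut), about 1.57 standing straight up, up to 2.2 leaning outward; stiff crease: it stays at whatever angle it is left, swings with about 0.3 N at its free edge, and pressed past flat gives about a millimetre. The flap is 218 mm along its crease, 74 mm from crease to free edge, 4 mm thick
- flap_near_edge (a point): middle of the long flap on the carton's near (-x) side's free edge, on the face that is on top when shut (74 mm from the crease); it moves with the flap
- flap_near_crease (a point): middle of the long flap on the carton's near (-x) side's crease line, on the face that is on top when shut; the flap turns about this line (4 mm below this point when shut)
- packed_box: small kraft box 52x68x36 mm packed loose in the carton, stays there. Origin: centre of its underside
- packed_tin: round tin 62 mm across, 22 mm high packed loose in the carton, stays there. Origin: centre of its underside
- packed_small_box: small kraft box 26x52x20 mm packed loose in the carton, stays there. Origin: centre of its underside
- tape_measure: pocket tape measure 68x71x35 mm beside the carton; a bystander that stays put. Origin: centre of its underside
- binder_clip: binder clip 32x31x45 mm, handles up, beside the carton; a bystander that stays put. Origin: centre of its underside
- marker: felt marker 14x139x15 mm lying in front of the carton; a bystander that stays put. Origin: centre of its underside
- gift_box: small kraft gift box 50x66x46 mm on the right; a bystander that stays put. Origin: centre of its underside
- eraser: block eraser 20x42x13 mm; a bystander that stays put. Origin: centre of its underside
Things that resemble listed ones, but are neither listed nor needed, are in the scene too. Leave any pink look-alike of the packed_tin alone.

How it is judged:
By the outcome, as a careful person would: the job done as asked, in the order asked, and still so for the second after the job is handed in, with the robot touching nothing.
It also fails if it takes over 66 s, if anything falls off the work surface, if the arm or the gripper's body presses on something with over 40 N, if the wrist force passes 120 N, or if a joint passes its speed limit or range.

## Working session

There is one attempt and no reset: what is moved stays moved. The work goes in short steps, each a Python script; the robot and the scene stay as the last script left them, time stands still between calls to the robot, and variables do not carry over. Pictures are saved under pics/ and viewed, and the job is handed in when it is done.

```bash
ls; mkdir -p pics; python3 - <<'E'
from cell import manip, cams
import cv2,numpy as np
s=manip.state(); print(s['clock'],s['tool_pos'],s['tcp_rot'],s['contact_force'],s['gripper_width'])
for n in ("top","side"):
    c=cams.capture(n); cv2.imwrite(f"pics/{n}0.png",c["image"]); np.savez(f"pics/{n}0.npz",**c)
    print(n,c["intrinsics"].tolist(),c["position"],np.array(c["orientation"]).tolist())
E
```

```text
pics
0.0 [0.15224127 0.65682056 0.20350383] [ 0.17716568  1.56370655 -0.18052746] [ 0.29069298 -0.26431095 -0.01510833] 0.08809299897731718
top [[529.7615681608611, 0.0, 285.05491646682765], [0.0, 529.7615681608611, 212.57822360437683], [0.0, 0.0, 1.0]] [ 0.35565657 -0.05685196  1.39220322] [-2.174035350629508, 2.141101023091682, -0.1722728192591731]
side [[403.6083745675557, 0.0, 274.6140651965315], [0.0, 403.6083745675557, 216.5194688992482], [0.0, 0.0, 1.0]] [0.00435838 0.24988353 1.26108034] [-1.3449790812619067, 2.501228085440387, -0.6102284318904407]
```

View pics/top0.png

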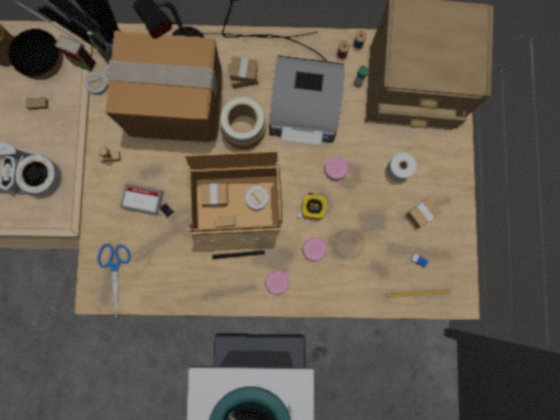

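View pics/side0.png

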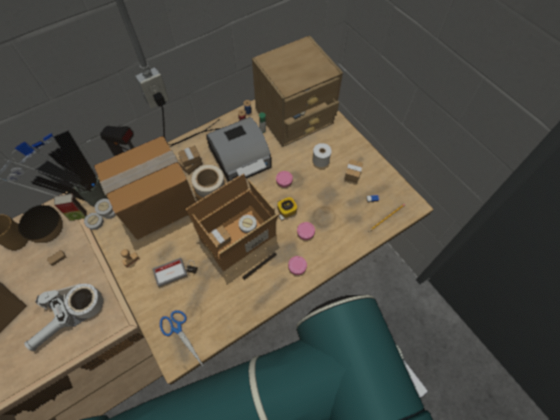

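```bash
cat > h.py <<'E'
import numpy as np,cv2
from scipy.spatial.transform import Rotation as R
def load(n): return dict(np.load(f"pics/{n}.npz"))
def cp(c):
    o=np.array(c["orientation"]); Rm=R.from_rotvec(o).as_matrix() if o.shape==(3,) else o
    return Rm,np.array(c["position"])
def cloud(c):
    Rm,p=cp(c);K=c["intrinsics"];z=c["z_map"];h,w=z.shape
    u,v=np.meshgrid(np.arange(w),np.arange(h))
    P=np.stack([(u-K[0,2])/K[0,0]*z,(v-K[1,2])/K[1,1]*z,z],-1)@Rm.T+p
    P[z<=0]=np.nan
    return P
def proj(c,X):
    Rm,p=cp(c);K=c["intrinsics"];q=(np.atleast_2d(X)-p)@Rm@np.eye(3);q=q@K.T
    return q[:,:2]/q[:,2:]
def ray(c,uv,zp):
    Rm,p=cp(c);K=c["intrinsics"];uv=np.atleast_2d(uv)
    d=np.c_[(uv-K[:2,2])/K[0,0],np.ones(len(uv))]@Rm.T
    return p+d*((zp-p[2])/d[:,2])[:,None]
E
python3 - <<'E'
from h import *
for n in("top0","side0"):
    c=load(n);P=cloud(c)
    print(n,proj(c,[[0.152,.658,.2],[0,0,0],[.5,0,0]]).round().tolist())
    if n=="top0": 
        for u,v in [(235,195),(165,85),(258,198),(215,193),(240,254),(312,207),(420,213),(278,282)]: print(u,v,P[v,u].round(3))
        # crop
        im=c["image"]
        cv2.imwrite("pics/crop_top0.png",cv2.resize(im[135:270,165:335],None,fx=4.5,fy=4.4,interpolation=cv2.INTER_CUBIC))
    else:
        cv2.imwrite("pics/crop_side0.png",cv2.resize(c["image"][160:290,170:310],None,fx=4.5,fy=4.5,interpolation=cv2.INTER_CUBIC))
E
```

```text
top0 [[-60.0, 378.0], [249.0, 430.0], [254.0, 232.0]]
235 195 [0.597 0.051 0.002]
165 85 [0.819 0.205 0.206]
258 198 [ 0.586 -0.011  0.028]
215 193 [0.594 0.1   0.044]
240 254 [0.44  0.033 0.013]
312 207 [ 0.563 -0.151  0.035]
420 213 [ 0.551 -0.431  0.043]
278 282 [ 0.369 -0.066  0.02 ]
side0 [[89.0, 480.0], [351.0, 377.0], [260.0, 246.0]]
```

View pics/crop_top0.png

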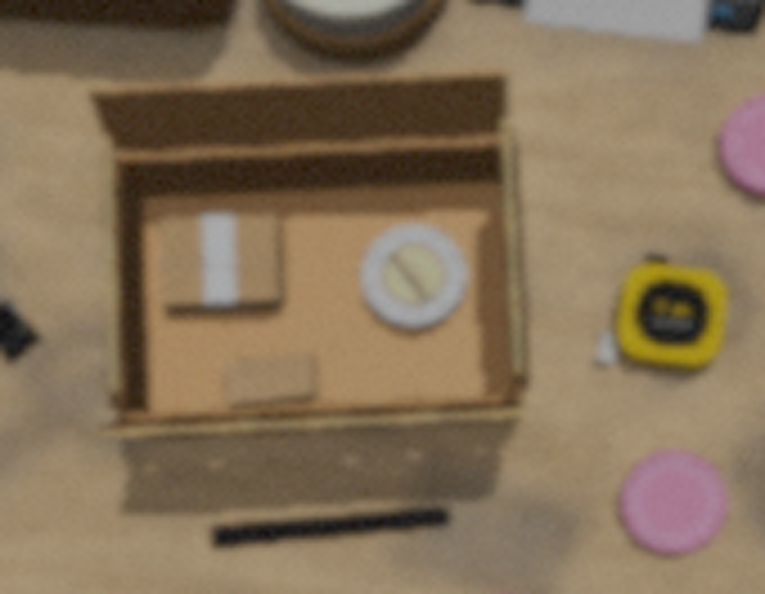

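View pics/crop_side0.png

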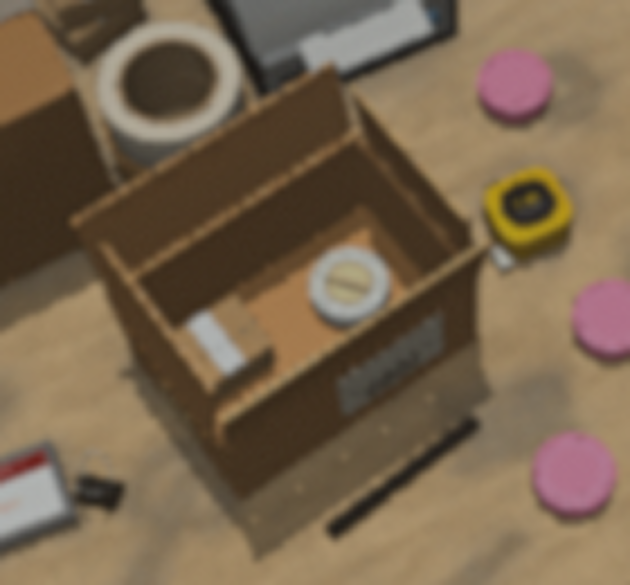

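```bash
python3 - <<'E'
from h import *
col={"top0":(0,0,255),"side0":(255,0,0)}
im=np.full((600,800,3),255,np.uint8)
allp={}
for n in col:
    P=cloud(load(n)).reshape(-1,3)
    m=(P[:,0]>.42)&(P[:,0]<.74)&(P[:,1]>-.15)&(P[:,1]<.25)&(P[:,2]>.01)&(P[:,2]<.25)
    P=P[m];allp[n]=P
    for p in P:
        v=int((.74-p[0])/.32*600);u=int((.25-p[1])/.4*750)
        f=min(1,p[2]/.19); 
        cv2.circle(im,(u,v),1,(int(255*(1-f)),int(255*(n=='side0')*.6),int(255*f)),-1)
    Q=P[(P[:,2]>.12)]
    print(n,len(Q),Q[:,2].max(),np.percentile(Q[:,2],[50,90,98]))
cv2.imwrite("pics/td.png",im); np.savez("pics/pts.npz",**allp)
E
```

```text
top0 2097 0.19460871938929913 [0.15876367 0.18133925 0.18470866]
side0 2292 0.20142509338146253 [0.15529454 0.18090423 0.18560901]
```

View pics/td.png

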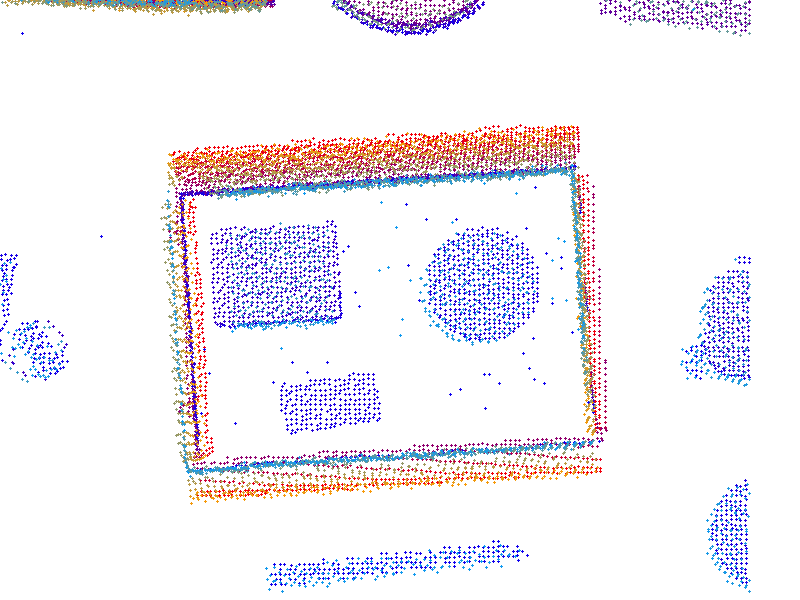

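```bash
cat > fit.py <<'E'
from h import *
d=np.load("pics/pts.npz");P=np.r_[d["top0"],d["side0"]]
from scipy.optimize import least_squares
# rough frame
th=.06
def tocar(P,th,c): 
    q=P[:,:2]-c; return np.c_[q@[np.cos(th),np.sin(th)],q@[-np.sin(th),np.cos(th)],P[:,2]]
c=np.array([.571,.043])
for it in range(5):
    Q=tocar(P,th,c); w=Q[(Q[:,2]>.03)&(Q[:,2]<.095)]
    res=[]
    far=w[(abs(w[:,0]-.071)<.008)&(abs(w[:,1])<.09)]
    lef=w[(abs(w[:,1]-.106)<.008)&(abs(w[:,0])<.06)]
    rig=w[(abs(w[:,1]+.106)<.008)&(abs(w[:,0])<.06)]
    nea=w[(abs(w[:,0]+.075)<.008)&(abs(w[:,1])<.09)]
    s1=np.polyfit(far[:,1],far[:,0],1); s4=np.polyfit(nea[:,1],nea[:,0],1)
    print(len(far),len(lef),len(rig),len(nea),"far",np.median(far[:,0]),s1[0],"near",np.median(nea[:,0]),s4[0],"L",np.median(lef[:,1]),"R",np.median(rig[:,1]))
    th-= np.mean([s1[0]])*.8
    dx=np.mean([np.median(far[:,0])-.071,np.median(nea[:,0])+.075]); dy=np.mean([np.median(lef[:,1])-.106]+([np.median(rig[:,1])+.106] if len(rig)>20 else []))
    c=c+dx*np.array([np.cos(th),np.sin(th)])+dy*np.array([-np.sin(th),np.cos(th)])
print("pose",c,th)
Q=tocar(P,th,c)
def flap(name,co,zc,half):
    # co: outward coord fn
    o=co(Q); s=Q[:,1] if name in("far","near") else Q[:,0]
    m=(abs(s)<half)&(Q[:,2]>zc+.015)&(abs(o)<.07)&(o>-.045)
    a=o[m];z=Q[m,2]-zc
    ang=np.degrees(np.arctan2(z,-a))
    print(name,m.sum(),"median angle",np.median(ang).round(1),"zmax",np.percentile(Q[m,2],98),"o at top",np.median(a[z>np.percentile(z,80)]))
flap("left",lambda Q:Q[:,1]-.11,.105,.05)
flap("right",lambda Q:-Q[:,1]-.11,.105,.05)
flap("far",lambda Q:Q[:,0]-.075,.1095,.09)
flap("near",lambda Q:-Q[:,0]-.075,.1095,.09)
E
python3 fit.py
```

```text
848 220 162 413 far 0.07214546463525293 -0.005670035685236938 near -0.0748873785879111 -0.005207169497641508 L 0.10595827623420827 R -0.10327965432866668
844 221 163 414 far 0.07151758486172366 -0.0008160694307928759 near -0.07548347307771454 -0.0009389473824662532 L 0.10463952107338198 R -0.10460185855417325
844 221 163 414 far 0.07150592601491274 -0.0001635417548584103 near -0.07551288375337811 -0.0002863373847119621 L 0.10461148470216063 R -0.1046048145501563
844 221 163 414 far 0.07151470019194058 -3.2774090985718087e-05 near -0.07550842677645862 -0.00015555323599352489 L 0.1046111009694342 R -0.10460510548730682
844 221 163 414 far 0.07151273875698305 -6.56799290446541e-06 near -0.07551136740145774 -0.00012934383482105741 L 0.10460869437679593 R -0.10460788482316395
pose [0.57155706 0.04440374] 0.06535119116382272
left 275 median angle 85.6 zmax 0.18194279579446784 o at top -0.009820703972082456
right 278 median angle 86.2 zmax 0.18317320666706394 o at top -0.0029576615498370165
far 1700 median angle 103.9 zmax 0.18375478599085962 o at top 0.0174638265926648
near 575 median angle 102.2 zmax 0.1860724243870257 o at top 0.014917019731043368
```

```bash
cat >> h.py <<'E'
TH=.0654;C0=np.array([.57156,.0444])
ex=np.array([np.cos(TH),np.sin(TH)]);ey=np.array([-np.sin(TH),np.cos(TH)])
def W(x,y,z): return np.r_[C0+x*ex+y*ey,z]
_y=np.r_[ey,0];_x=np.array([0,0,-1.])
DOWN=R.from_matrix(np.c_[_x,_y,np.cross(_x,_y)]).as_rotvec()
E
python3 - <<'E'
from h import *
from cell import manip,cams,inverse_kinematics as ik
print(R.from_rotvec(manip.state()['tcp_rot']).as_matrix().round(2).tolist(), DOWN)
d=np.load("pics/top0.npz");P=cloud(dict(d)); print("roll",P[100:145,220:265].reshape(-1,3)[:, :].__array__().__class__, np.nanpercentile(P[100:145,220:265,2],[50,90,98]), np.nanmin(P[100:145,222:262,0][P[100:145,222:262,2]>.03]))
for p in [(0,.137,.165),(0,.0675,.109),(0,-.137,.165),(.11,0,.16),(.02,0,.1135),(-.11,0,.16),(-.02,0,.1135)]:
    print(p,np.round(ik(W(*p),DOWN),2))
manip.set_gripper(0.0)
manip.move_pose(W(0,.15,.27),DOWN)
s=manip.state();print(s['clock'],s['tool_pos'],W(0,.15,.27),s['contact_force'],s['gripper_width'])
w=cams.capture("wrist");print(np.array(w["T_tool_cam"]).round(3).tolist());cv2.imwrite("pics/w1.png",w["image"])
for n in("top","side"):
    c=cams.capture(n);cv2.imwrite(f"pics/{n}1.png",c["image"]);np.savez(f"pics/{n}1.npz",**c)
E
```

```text
[[-0.0, 0.23, 0.97], [-0.0, 0.97, -0.23], [-1.0, -0.0, -0.0]] [-0.05136339  1.57018595  0.05136339]
roll <class 'numpy.ndarray'> [0.06138552 0.09649522 0.09896258] 0.7225010164423914
(0, 0.137, 0.165) [ 0.27  0.13  1.83 -0.    1.17 -1.37]
(0, 0.0675, 0.109) [ 0.15  0.16  1.91 -0.    1.07 -1.48]
(0, -0.137, 0.165) [-0.2   0.13  1.84  0.    1.17 -1.84]
(0.11, 0, 0.16) [ 0.04  0.31  1.63 -0.    1.2  -1.6 ]
(0.02, 0, 0.1135) [ 0.04  0.18  1.88 -0.    1.08 -1.6 ]
(-0.11, 0, 0.16) [ 0.03 -0.11  2.09 -0.    1.16 -1.61]
(-0.02, 0, 0.1135) [ 0.03  0.11  1.96 -0.    1.07 -1.6 ]
3.625 [0.56147734 0.19484832 0.26984781] [0.56175699 0.19407933 0.27      ] [ 0.59458817 -0.14323986 -0.38755774] 0.0006442929337995877
[[-0.001, -0.311, 0.95, -0.18], [1.0, -0.001, 0.001, -0.001], [0.001, 0.95, 0.311, -0.081], [0.0, 0.0, 0.0, 1.0]]
```

View pics/w1.png

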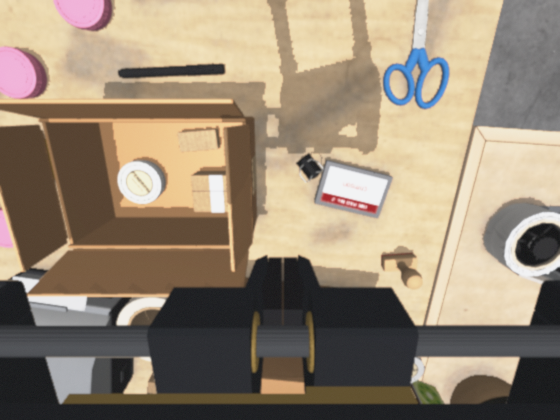

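View pics/top1.png

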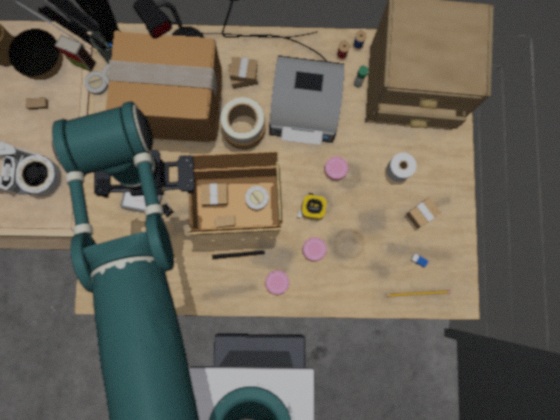

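View pics/side1.png

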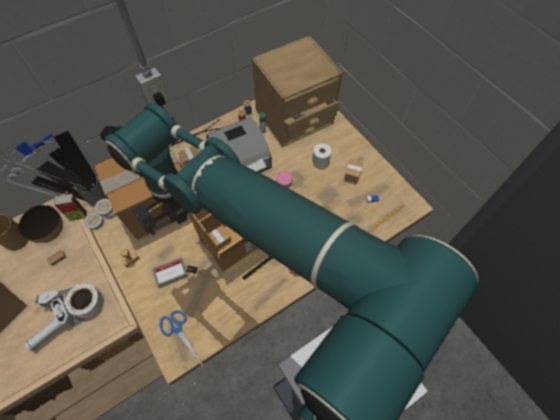

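```bash
cat > press.py <<'E'
from h import *
from cell import manip
# dirs in carton frame: inward vector, hinge pos, half thickness
F={"left":((0,-1),(0,.11),.105,.0175),"right":((0,1),(0,-.11),.105,.0175),
   "far":((-1,0),(.075,0),.1095,.010),"near":((1,0),(-.075,0),.1095,.010)}
def tcp(name,th,r,s,pen=0.,out=0.):
    i,h,zh,ht=F[name];i=np.array(i);al=np.abs(i[::-1])
    inn=r*np.cos(th)-(.004-pen)*np.sin(th); z=zh+r*np.sin(th)+(.004-pen)*np.cos(th)
    p=np.array(h)+i*(inn-ht-out)+al*s
    return W(p[0],p[1],z)
def force(n=3):
    f=[]
    for _ in range(n): f.append(manip.state()["contact_force"]);manip.dwell(.03)
    return np.mean(f,0)
def clk(): return round(manip.state()["clock"],2)
def run(name,r,th0,s=0.,end=2.,fmax=2.5,zfloor=-.004,out=.012,zlift=.27):
    th0=np.radians(th0)
    p=tcp(name,th0,r,s,out=out)
    manip.move_pose(np.r_[p[:2],zlift],DOWN)
    manip.move_linear(p,rate=.15)
    f0=force();print("start",clk(),manip.state()['tool_pos'].round(4),f0.round(2))
    n=int(np.ceil((np.degrees(th0)-end)/13))+1
    for th in np.linspace(th0,np.radians(end),n):
        manip.move_linear(tcp(name,th,r,s),rate=.07)
        f=manip.state()["contact_force"]-f0
        print(round(np.degrees(th)),f.round(2))
        if np.linalg.norm(f)>6: print("ABORT");return
    q=tcp(name,0,r,s); zt=q[2]; f1=force()
    z=zt+.001
    while z>zt+zfloor:
        manip.move_linear(np.r_[q[:2],z],rate=.02)
        f=force(2)-f0; print("z",round((z-zt)*1e3,1),round((manip.state()['tool_pos'][2]-zt)*1e3,2),f.round(2))
        if f[2]>fmax: break
        z-=.0005
    manip.move_linear(np.r_[q[:2],zt+.02],rate=.08)
    print("done",clk())
def lift(name,z=.27):
    p=manip.state()['tool_pos'];manip.move_linear(np.r_[p[:2],z],rate=.2)
E
python3 - <<'E'
from press import *
run("left",.06,97)
lift("left",.24)
print(clk())
E
```

```text
start 4.98 [0.5629 0.1952 0.1658] [ 0.9   0.31 -0.8 ]
97 [-0.46 -0.7   1.32]
85 [-1.65 -0.57  0.66]
73 [-0.94  0.04  1.54]
61 [-0.11 -1.09  0.44]
50 [-0.95 -0.81  0.54]
38 [-0.31 -0.19  1.29]
26 [0.04 0.16 1.69]
14 [-0.98  0.15  0.98]
2 [-1.17 -0.01  0.83]
z 1.0 1.19 [-0.78 -0.05  0.04]
z 0.5 0.52 [-0.76  0.06  0.77]
z 0.0 -0.05 [-0.93 -0.62  0.86]
z -0.5 -0.5 [-0.85 -0.11  1.06]
z -1.0 -1.03 [-0.01 -0.54  1.17]
z -1.5 -1.51 [-0.5   0.05  0.79]
z -2.0 -2.01 [-0.82 -0.19  0.84]
z -2.5 -2.5 [-1.69 -0.73  0.61]
z -3.0 -3.02 [-1.   -0.03  0.95]
z -3.5 -3.52 [-1.34 -0.08  0.91]
done 11.62
12.32
```

```bash
python3 - <<'E'
from h import *
from cell import manip,cams
for n in("top","wrist"):
    c=cams.capture(n);cv2.imwrite(f"pics/{n}2.png",c["image"]);np.savez(f"pics/{n}2.npz",tool=manip.state()['tool_pos'],rot=manip.state()['tcp_rot'],**c)
E
```

```text
(no output)
```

View pics/wrist2.png

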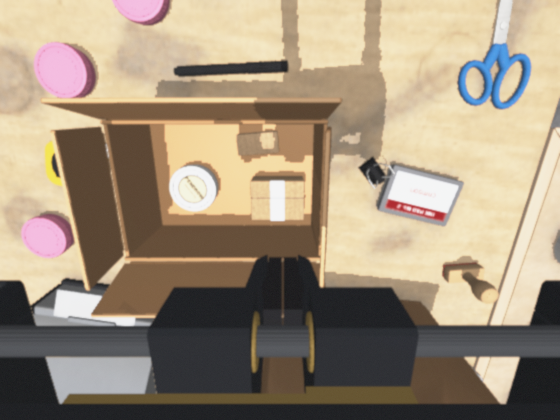

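View pics/top2.png

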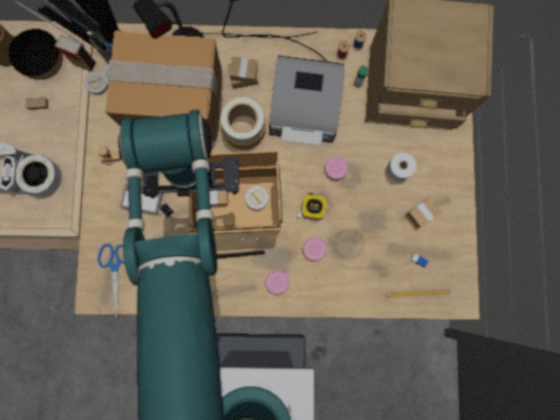

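```bash
cat >> h.py <<'E'
def wcloud(d):
    K=d["intrinsics"];z=d["z_map"];h,w=z.shape
    u,v=np.meshgrid(np.arange(w),np.arange(h))
    P=np.stack([(u-K[0,2])/K[0,0]*z,(v-K[1,2])/K[1,1]*z,z],-1)
    T=d["T_tool_cam"];P=P@T[:3,:3].T+T[:3,3]
    P=P@R.from_rotvec(d["rot"]).as_matrix().T+d["tool"]
    P[z<=0]=np.nan
    return P
def car(P):
    q=P[...,:2]-C0
    return np.concatenate([(q@ex)[...,None],(q@ey)[...,None],P[...,2:]],-1)
E
python3 - <<'E'
from h import *
for n in("wrist2","top2"):
    d=load(n);P=car(wcloud(d) if "T_tool_cam" in d else cloud(d)).reshape(-1,3)
    P=P[np.isfinite(P[:,0])]
    im=np.full((560,800,3),255,np.uint8)
    m=(abs(P[:,0])<.06)&(abs(P[:,1])<.2)&(P[:,2]<.35)&(P[:,2]>-.01)
    for p in P[m]:
        im[int(np.clip(540-p[2]*1500,0,559)),int(np.clip(400-p[1]*2000,0,799))]=(0,0,0)
    cv2.line(im,(0,int(540-.105*1500)),(799,int(540-.105*1500)),(0,0,255),1)
    cv2.imwrite(f"pics/sec_{n}.png",im)
    d=load("wrist2")
E
```

```text
(no output)
```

View pics/sec_wrist2.png

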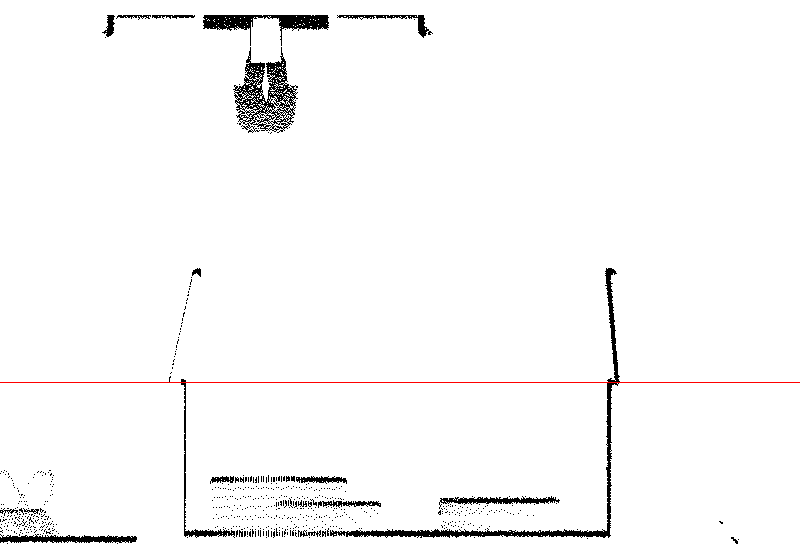

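View pics/sec_top2.png

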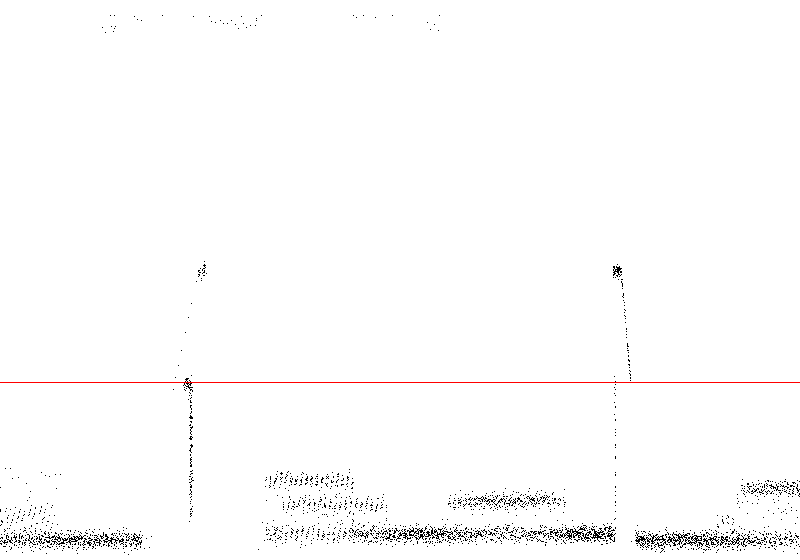

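```bash
python3 - <<'E'
from h import *
from cell import manip
s=manip.state();print(s['tool_pos'],s['gripper_width'],s['clock'],s['joint_pos'])
d=load("wrist2");print(d["tool"],d["rot"])
K=d["intrinsics"];T=d["T_tool_cam"];z=d["z_map"]
P=wcloud(d);
Rm=R.from_rotvec(d["rot"]).as_matrix()
Q=(P-d["tool"])@Rm
for v in range(230,330,8): print(v,[ (np.round(z[v,u],3),Q[v,u].round(3).tolist()) for u in(272,)])
# project TCP to image
Xc=np.linalg.inv(T)@np.array([0,0,0,1]);print("tcp px",(K@Xc[:3])[:2]/Xc[2],Xc)
print("intr",K.tolist())
im=d["image"];cv2.imwrite("pics/wc.png",cv2.resize(im[200:340,180:390],None,fx=3.5,fy=3.5))
E
```

```text
[0.56655729 0.11164208 0.23747329] 0.0006620435503214679 12.425 [ 1.51413112e-01  6.40799266e-02  1.77439265e+00  2.20806963e-05
  1.30723026e+00 -1.48477263e+00]
[0.56655729 0.11164208 0.23747329] [-0.0517451   1.57427031  0.05101314]
230 [(np.float32(0.422), [0.213, -0.014, 0.072])]
238 [(np.float32(0.396), [0.186, -0.013, 0.073])]
246 [(np.float32(0.371), [0.16, -0.013, 0.072])]
254 [(np.float32(0.349), [0.137, -0.012, 0.072])]
262 [(np.float32(0.155), [-0.04, -0.006, -0.009])]
270 [(np.float32(0.149), [-0.047, -0.005, -0.008])]
278 [(np.float32(0.141), [-0.056, -0.005, -0.009])]
286 [(np.float32(0.134), [-0.063, -0.005, -0.009])]
294 [(np.float32(0.128), [-0.069, -0.005, -0.009])]
302 [(np.float32(0.124), [-0.074, -0.005, -0.008])]
310 [(np.float32(0.12), [-0.078, -0.004, -0.008])]
318 [(np.float32(0.119), [-0.08, -0.004, -0.005])]
326 [(np.float32(0.083), [-0.111, -0.003, -0.026])]
tcp px [282.84976036 245.54967848] [3.56408202e-04 2.06943995e-02 1.96611707e-01 1.00000000e+00]
intr [[307.86390733941744, 0.0, 282.29167954330666], [0.0, 307.86390733941744, 213.14540933133796], [0.0, 0.0, 1.0]]
```

View pics/wc.png

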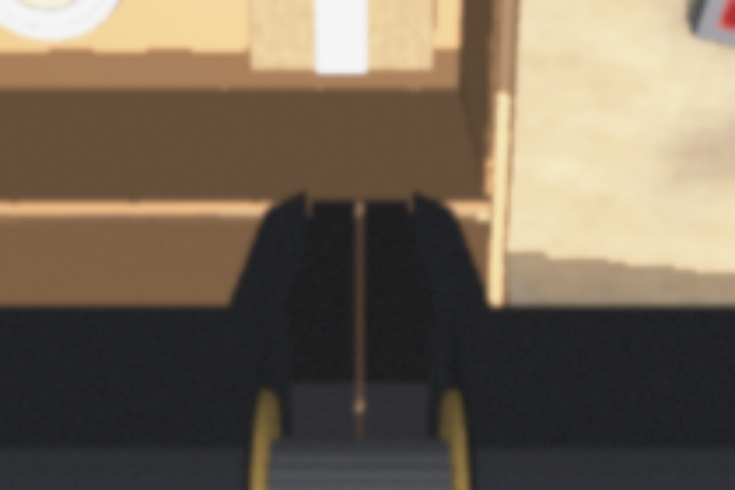

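```bash
sed -i 's/^def tcp(/TIP=.035\ndef tcp(/; s/return W(p\[0\],p\[1\],z)/return W(p[0],p[1],z-TIP)/' press.py
python3 - <<'E'
from press import *
from cell import cams
name,r,s="left",.058,0
p=tcp(name,np.radians(97),r,s,out=.012)
manip.move_linear(np.r_[p[:2],.205],rate=.25)
manip.move_linear(p,rate=.15)
f0=force()
for th in (97,82,70,60):
    manip.move_linear(tcp(name,np.radians(th),r,s),rate=.06)
    f=force(2)-f0; print(th,f.round(2))
    if np.linalg.norm(f)>4: break
print(clk(),manip.state()['tool_pos'])
t=manip.state()
c=cams.capture("wrist");cv2.imwrite("pics/w3.png",c["image"]);np.savez("pics/w3.npz",tool=t['tool_pos'],rot=t['tcp_rot'],**c)
E
```

```text
97 [-0.37 -0.25 -0.02]
82 [0.97 0.13 0.04]
70 [-0.32  0.4   0.25]
60 [-0.66  0.11  0.06]
15.38 [0.56480106 0.14594366 0.12204924]
```

View pics/w3.png

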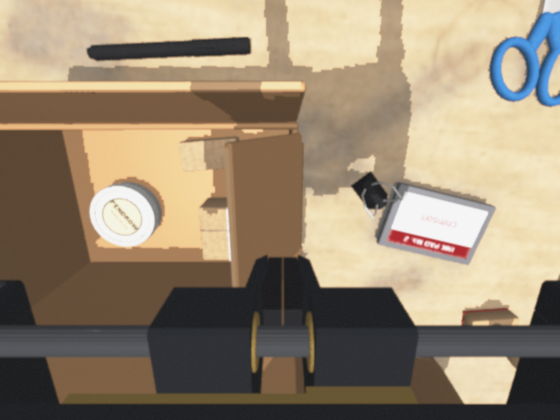

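The flap (columns 232–302, rows 135–280) now leans inward. So the shut fingertips really do end about 35 mm behind the nominal TCP, as the wrist depth showed. I'll carry on with that offset.

```bash
cat >> press.py <<'E'
def sweep(name,r,s,ths,f0,rate=.07,fab=4):
    for th in ths:
        manip.move_linear(tcp(name,np.radians(th),r,s),rate=rate)
        f=manip.state()["contact_force"]-f0
        if np.linalg.norm(f)>fab:
            f=force(3)-f0; print("hi",th,f.round(2))
            if np.linalg.norm(f)>fab: return False
    return True
def pushdown(name,r,s,f0,fmax=2.5,floor=-.005,step=.0006,z0=.001):
    q=tcp(name,0,r,s);zt=q[2];z=zt+z0;fl=[]
    while z>zt+floor:
        manip.move_linear(np.r_[q[:2],z],rate=.02)
        f=force(2)-f0;a=manip.state()['tool_pos'][2]
        print("z",round((z-zt)*1e3,1),round((a-zt)*1e3,2),f.round(1))
        if f[2]>fmax: break
        z-=step
    return (z-zt)
def grab(tag):
    from cell import cams
    t=manip.state();c=cams.capture("wrist");cv2.imwrite(f"pics/{tag}.png",c["image"]);np.savez(f"pics/{tag}.npz",tool=t['tool_pos'],rot=t['tcp_rot'],**c)
E
python3 - <<'E'
from press import *
f0=force(4)
print(sweep("left",.058,0,(48,36,24,12,4),f0))
print(pushdown("left",.058,0,f0))
p=manip.state()['tool_pos']
manip.move_linear(np.r_[p[:2],p[2]+.1],rate=.2)
grab("w4");print(clk())
E
```

```text
True
z 1.0 1.51 [-0.3  0.5  2.7]
0.0010000000000000009
18.2
```

View pics/w4.png

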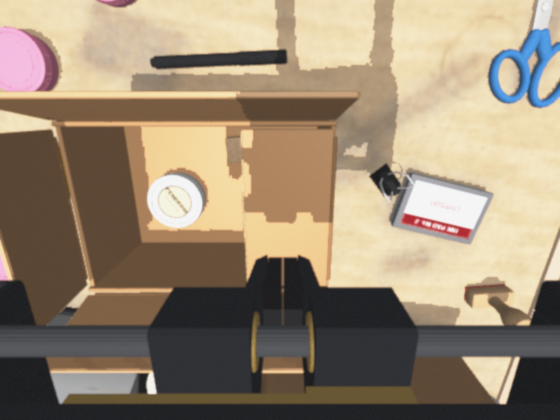

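```bash
cat > ang.py <<'E'
from press import *
def flapfit(P,name):
    P=P.reshape(-1,3);P=P[np.isfinite(P[:,0])]
    i,h,zh,ht=F[name];i=np.array(i)
    d=(P[:,:2]-np.array(h))@i; s=(P[:,:2])@np.abs(i[::-1])
    m=(d>.015)&(d<.068)&(abs(s)<(.06 if name in("left","right") else .1))&(abs(P[:,2]-zh-.004)<.02)
    if m.sum()<50: return None
    a=np.polyfit(d[m],P[m,2],1)
    for _ in range(3):
        k=m&(abs(np.polyval(a,d)-P[:,2])<.003); a=np.polyfit(d[k],P[k,2],1)
    return name,int(k.sum()),"deg",round(np.degrees(np.arctan(a[0])),2),"z at crease/edge",np.polyval(a,[0,.074]).round(4)
E
python3 - <<'E'
from ang import *
d=load("w4");print(flapfit(car(wcloud(d)),"left"))
P=car(wcloud(d)).reshape(-1,3);P=P[np.isfinite(P[:,0])]
im=np.full((560,800,3),255,np.uint8);m=(abs(P[:,0])<.06)&(abs(P[:,1])<.2)&(P[:,2]<.35)&(P[:,2]>-.01)
for p in P[m]: im[int(np.clip(540-p[2]*1500,0,559)),int(np.clip(400-p[1]*2000,0,799))]=(0,0,0)
cv2.imwrite("pics/sec4.png",im)
E
```

```text
('left', 7495, 'deg', np.float64(-0.11), 'z at crease/edge', array([0.1097, 0.1095]))
```

View pics/sec4.png

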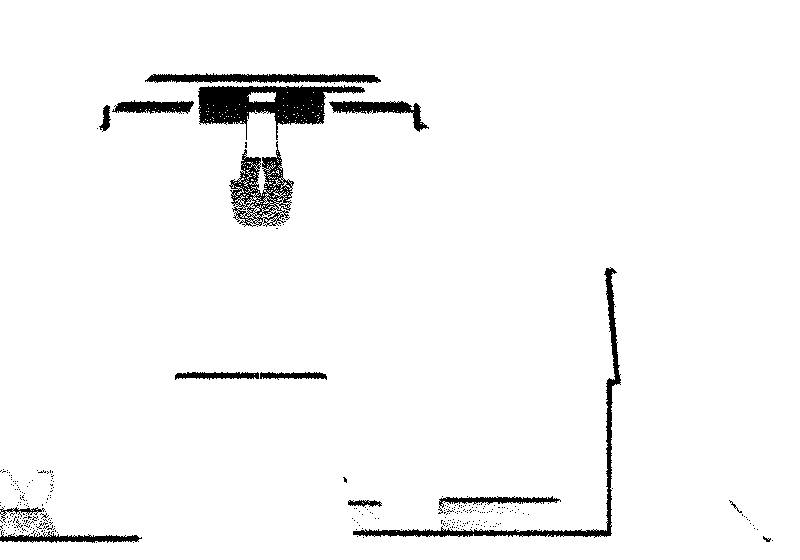

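```bash
sed -i 's/^TIP=.*/TIP=.034/' press.py; python3 - <<'E'
from ang import *
name,r,s="right",.058,0
p=manip.state()['tool_pos']; manip.move_linear(np.r_[p[:2],.2],rate=.25)
p=tcp(name,np.radians(97),r,s,out=.012)
manip.move_linear(np.r_[p[:2],.2],rate=.3)
manip.move_linear(p,rate=.15)
f0=force(4);print(clk(),manip.state()['tool_pos'])
if sweep(name,r,s,(97,84,72,60,48,36,24,12,4),f0):
    print(pushdown(name,r,s,f0,z0=.002))
p=manip.state()['tool_pos']
manip.move_linear(np.r_[p[:2],p[2]+.11],rate=.25)
grab("w5");print(clk())
P=car(wcloud(load("w5")));print(flapfit(P,"right"),flapfit(P,"left"))
E
```

```text
20.1 [ 0.58267032 -0.10577556  0.12977026]
z 2.0 2.08 [ 0.2  0.6 -1. ]
z 1.4 1.48 [-0.1  0.3 -0. ]
z 0.8 0.75 [1.2 0.8 0.3]
z 0.2 0.48 [-1.   0.5  3.3]
0.00019999999999999185
24.89
('right', 7196, 'deg', np.float64(0.06), 'z at crease/edge', array([0.1096, 0.1096])) ('left', 8076, 'deg', np.float64(-0.14), 'z at crease/edge', array([0.1099, 0.1097]))
```

View pics/w5.png

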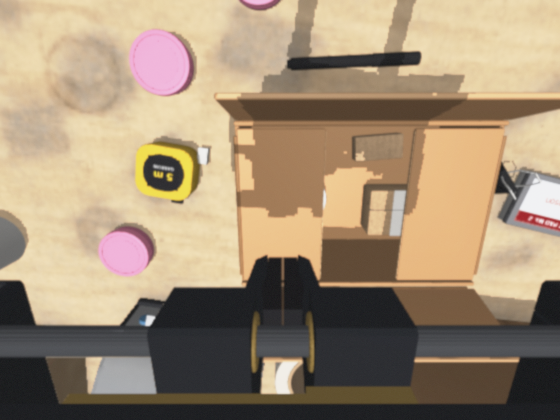

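```bash
python3 - <<'E'
from ang import *
name,r,s="far",.056,0
p=manip.state()['tool_pos']; manip.move_linear(np.r_[p[:2],.205],rate=.25)
p=tcp(name,np.radians(90),r,s,out=.032)
manip.move_linear(np.r_[p[:2],.205],rate=.25)
manip.move_linear(p,rate=.15)
f0=force(4);print(clk(),manip.state()['tool_pos'])
manip.move_linear(tcp(name,np.radians(90),r,s,out=.012),rate=.07)
if sweep(name,r,s,(90,78,66,54,42,30,20,10,4),f0):
    print(pushdown(name,r,s,f0,z0=.002))
p=manip.state()['tool_pos']
manip.move_linear(np.r_[p[:2],p[2]+.11],rate=.25)
grab("w6");print(clk())
P=car(wcloud(load("w6")));print(flapfit(P,"far"))
E
```

```text
26.62 [0.69350395 0.05219393 0.13359264]
z 2.0 2.06 [-1.2 -0.2  0.1]
z 1.4 1.44 [-0.1  0.4 -0.4]
z 0.8 0.73 [-1.1 -0.9 -0.2]
z 0.2 0.54 [-1.1  0.4  2.6]
0.00019999999999999185
31.71
('far', 13136, 'deg', np.float64(0.02), 'z at crease/edge', array([0.1141, 0.1141]))
```

View pics/w6.png

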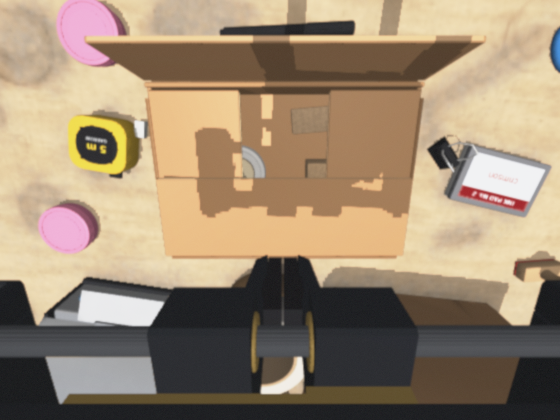

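```bash
python3 - <<'E'
from ang import *
name,r,s="near",.056,0
p=manip.state()['tool_pos']; manip.move_linear(np.r_[p[:2],.205],rate=.25)
p=tcp(name,np.radians(90),r,s,out=.032)
manip.move_linear(np.r_[p[:2],.205],rate=.25)
manip.move_linear(p,rate=.15)
f0=force(4);print(clk(),manip.state()['tool_pos'])
manip.move_linear(tcp(name,np.radians(90),r,s,out=.012),rate=.07)
if sweep(name,r,s,(90,78,66,54,42,30,20,10,4),f0):
    print(pushdown(name,r,s,f0,z0=.002))
p=manip.state()['tool_pos']
manip.move_linear(np.r_[p[:2],p[2]+.13],rate=.25)
grab("w7");print(clk())
P=car(wcloud(load("w7")));print(flapfit(P,"far"),flapfit(P,"near"))
E
```

```text
33.48 [0.45224252 0.03652901 0.13287171]
z 2.0 2.08 [-0.2 -0.   0.1]
z 1.4 1.47 [-0.4  0.7  0.3]
z 0.8 0.75 [-0.3  1.1  0.5]
z 0.2 0.49 [-0.8  0.6  2.7]
0.00019999999999999185
38.64
('far', 7414, 'deg', np.float64(0.03), 'z at crease/edge', array([0.1141, 0.1141])) ('near', 11844, 'deg', np.float64(-0.05), 'z at crease/edge', array([0.1142, 0.1141]))
```

View pics/w7.png

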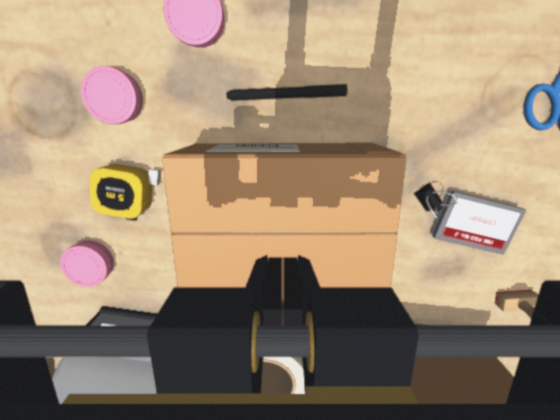

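```bash
python3 - <<'E'
from ang import *
from cell import cams
p=manip.state()['tool_pos'];manip.move_linear(np.r_[p[:2],.27],rate=.25)
manip.set_joints([1.306,.264,1.604,0,1.274,-.037]);manip.dwell(.3)
c=cams.capture("top");cv2.imwrite("pics/top8.png",c["image"]);np.savez("pics/top8.npz",**c)
P=car(cloud(c)).reshape(-1,3)
for n in("far","near"): print(flapfit(P,n))
m=(abs(P[:,2]-.114)<.006)&(abs(P[:,0])<.1)&(abs(P[:,1])<.14)
print("rect",cv2.minAreaRect((P[m][:,:2]*1000).astype(np.float32)))
a=cv2.cvtColor(load("top0")["image"],cv2.COLOR_BGR2GRAY);b=cv2.cvtColor(c["image"],cv2.COLOR_BGR2GRAY)
d=cv2.absdiff(cv2.GaussianBlur(a,(5,5),0),cv2.GaussianBlur(b,(5,5),0))
cv2.imwrite("pics/cmp.png",np.hstack([cv2.resize(c["image"][130:300,110:340],None,fx=1.7,fy=1.7),cv2.cvtColor(cv2.resize(np.clip(d[130:300,110:340].astype(int)*4,0,255).astype(np.uint8),None,fx=1.7,fy=1.7),cv2.COLOR_GRAY2BGR)]))
print(clk())
E
```

```text
('far', 1284, 'deg', np.float64(0.22), 'z at crease/edge', array([0.1133, 0.1135]))
('near', 1340, 'deg', np.float64(0.15), 'z at crease/edge', array([0.1133, 0.1135]))
rect ((0.688873291015625, -1.5450363159179688), (221.75245666503906, 152.45579528808594), 89.9862289428711)
41.97
```

View pics/cmp.png

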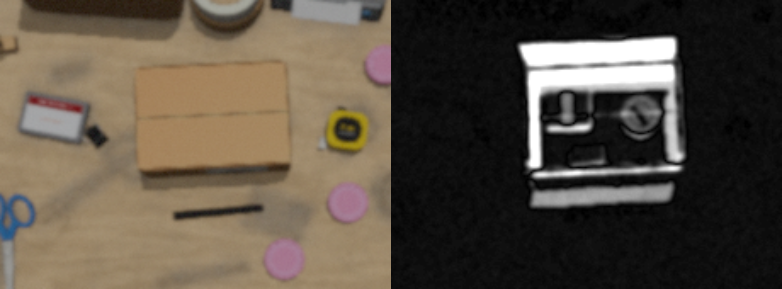

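The carton is shut and aligned, and the before/after difference shows nothing around it has moved. I'm handing the job in.

```bash
python3 -c "
from cell import manip,order
print(order.close_job(), manip.state()['clock'])"
```

```text
the job is handed in; nothing more can be done
the job is handed in; nothing more can be done
```

All four flaps are pressed flat in the order asked: left and right short flaps first, then far and near long flaps over them. I handed the job in at about 42 s of the 66 s limit, with the arm back at its start pose and touching nothing.

- **Flaps:** my last fits put each flap within about 0.2° of flat. The short tops were at about 109.6 mm before they were covered, and the long tops at 113.3–114.2 mm.
- **Force:** I pressed each flap only until the wrist read 2.6–3.3 N. Sensor noise was about 0.7 N or more.
- **Carton and bystanders:** the shut lid's outline is within about 2 mm of the carton pose I measured at the start, inside the camera calibration error. The before/after top view shows no change around the carton. I compared only that area, so the gift box and eraser further right were not checked.
- **What failed:** my first pass at the left flap touched nothing. The wrist depth showed the shut fingertips about 34 mm short of the stated TCP. I corrected for that, checked it partway through the second pass, and it held for all four flaps.
- **Not checked:** the packed items cannot be seen under the shut flaps. They looked undisturbed in the wrist views as long as they were visible.

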